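# Make up the straining stack on the bench shaker

### The job

Make up the straining stack on the bench shaker: stand the jar in the shaker's cup, set the fine strainer on the jar and the coarse strainer on the fine one, each fully seated and upright, and close the top with the lid. The lid is jammed under the lips at the mouth of its feed track, so nudge it back up the track until it is free, then lift it out. Leave the tube rack, the scanner and the bottle where they are.

Things in the scene. Friction and masses are not known exactly. Their poses are not given: they have to be found in the camera images.
- jar_mid (a point): The jar: clear, round, open-topped, 50 mm across, 64 mm tall, mouth 44 mm inside; stands upright on the bench. The point is on its axis, half-way up (32 mm above its underside); z is up its axis. It fits the shaker's cup with about 2 mm of play all round.
- fine_mid (a point): Fine strainer, the shorter white round cup: 40 mm tall, 55 mm across, mouth 44 mm inside, floor of close grey mesh 25 mm below the rim. Stands on a tapering spigot, its lowest 10 mm (35 to 41 mm across), which drops into a 44 mm mouth until the shoulder rests on the rim. Point on the axis, half-way up (20 mm); z is up. Seated, it is 42 mm above the jar's point.
- coarse_mid (a point): Coarse strainer, the taller white round cup: 58 mm tall, 55 mm across, floor of thick wires 8.5 mm apart over dark openings. Mouth (44 mm) and spigot (lowest 10 mm) as on the fine strainer. Stands upright on its spigot. Point on the axis, half-way up (29 mm); z is up. Seated, it is 39 mm above the fine strainer's point.
- lid_mid (a point): The lid in the track's mouth: white, 20 mm tall: a round flange 59 mm across, 12 mm thick, over a tapering spigot 8 mm tall (34 to 41 mm across) for a 44 mm mouth. It lies on the track's floor, spigot down, centre about 23 mm up the track; it lifts out only with its centre past 58 mm, and stays where left on the slope. Point on its axis, half-way up (10 mm); seated, 31 mm above the coarse one's.
- shaker_cup (a point): The bench shaker: a low round white machine, 110 mm across and 50 mm tall, fixed where it stands. On its steel platform is a shallow black cup, 54 mm inside, 63 mm outside, its rim 10 mm above its floor. The point is the middle of the cup's floor, 50 mm above the bench; z is up.
- track_mouth (a point): Fixed feed track, 62 mm wide inside, climbing 10 deg: point mid-floor at its mouth, 60 mm above the bench; x up the track, z square to its floor. At x -7 to 0, end posts 40 mm apart stop the lid, whose edge shows between them. To x 36 mm, lips 23 mm above the floor cover the lid's sides, with a 40 mm slot along the middle; then open, walls 10 mm high, to the 120 mm tall magazine at 190 mm.
- rack: Bystander: red rack of ten capped tubes, 92 x 204 mm, 113 mm tall. Origin at the centre of its underside.
- scanner: Bystander: grey and black hand-held barcode scanner lying on the bench, about 160 mm long and 34 mm high. Origin on the bench under its middle.
- bottle: Bystander: closed amber bottle, 60 mm across, 115 mm tall. Origin at the centre of its underside.
Mind the look-alikes: they are no part of the job. What is shaped like the part that bears fine_mid but purple is not meant. What is shaped like the part that bears coarse_mid but orange is not meant.

How it is judged:
By the outcome, as a careful person would: the job done as asked, in the order asked, and still so for the second after the job is handed in, with the robot touching nothing.
It also fails if it takes over 106 s, if anything falls off the work surface, if the arm or the gripper's body presses on something with over 40 N, if the wrist force passes 120 N, or if a joint passes its speed limit or range.

### The arm

A 7-joint arm with a two-finger parallel gripper is mounted at the origin on the work surface. World frame = base frame: x ahead of the robot, y to its left, z up, the work surface at z = 0. Lengths are in m, angles in rad, forces in N, time in s.
With the tool pointing down it reaches from about 0.4 to 0.85 m from the base axis. Payload 10.4 kg.
Tool frame: the origin (TCP) lies on the centre line of the jaws, within the pads' length; the fingertips stand r.finger_overhang ahead of it and the grasp point (between the pads) lies 5 mm behind it (r.finger_overhang is the distance from the TCP to the fingertips, in m); z points along the fingers, y is the line along which they close (so a half turn about z gives the same grasp; the last joint's range is limited). The gripper opens to 87 mm and grips with 3 to 60 N. Pads are 19 mm wide; open, the fingers measure 117 mm over their backs; the gripper's body (75 mm by 190 mm) begins 51 mm behind the grasp point.
Start: joints at [1.111, 0.332, -0.065, 1.46, 0.022, 1.35, -0.088], TCP at [0.264, -0.566, 0.237] pointing down, gripper open.
Joint ranges: [-2.6, 2.6], [-0.5, 2.12], [-1.47, 1.34], [0.16, 2.42], [-1.27, 4.41], [0.06, 2.06], [-2.6, 2.6]. Speed limits (rad/s): [2.22, 2.22, 2.79, 2.79, 3.14, 3.14, 3.14].

### API

Orientations are given as a unit quaternion [x, y, z, w].
In Python, from bench import read_state, viewer, r gives the robot as it stands.
- The arm moves only by the tool carry_out, never from a script. Its argument "moves" is a list of rows, each a list of 6 numbers: the shift along the tool's x, y, z in units of 40 mm (1.0 is 40 mm), then the turn, a rotation vector about the tool's x, y, z in units of 8 degrees (1.0 is 8 degrees). A call has 1 to 20 rows; each row shifts and turns the commanded pose from where the row before left it, along the tool's axes as they then stand; what a row does not reach is not made up. A row lasts 1/8 s, in which the tool goes at most 62.5 mm and 10.7 degrees, less where a joint would pass 70% of its speed; a pose out of reach is approached as far as the arm can. A call is refused whole if a number of a shift passes 1 or a number of a turn 1, either way. A call with a gripper value outside its range is refused whole. "fingers" is the finger opening in mm, from 0 to 87, set as the call begins (left out, the last holds). The fingers move at their own pace and stop on an object; "force" is the grip in N (left out, the last holds). Time passes only in rows, so rows that do not move let the fingers close. It gives the time, the measured TCP pose, the force, the opening and the grip force at its end, in the units of the state.
- read_state(): the state, without advancing time (a new reading comes with each control period).
- viewer.camera(name): name is "scene" or "top" or "wrist"; returns a dict with "pixels" (480x640x3 uint8, red, green, blue), "range_z" (480x640 float32, m along the optical axis (not along the pixel's ray), 0 where there is no reading), "fx", "fy", "cx", "cy" (pixels), "xyz" and "orientation" of the camera in the world. Camera axes: x right, y down, z forward; pixel columns grow to the right and rows downward; lengths in m; the calibration is good to about 2 mm. A picture is of the moment at which its call begins.
- r.close_job(): hands the job in; it is judged then, once.
The state is a dict: "time": time; "joint_positions": joint angles; "joint_vel": joint speeds; "joint_torque": joint torques, N m; "ee_pos": TCP position; "eef_rot": TCP orientation; "ft_force": force on the tool from outside, world axes, zero at the start; "torque": the same for the moment, N m; "width": finger opening in m; "grip_force": force on a finger pad.
Only numpy, scipy, OpenCV 4.12 (cv2) and the standard library are available. Lean on these libraries where they do the work, as an engineer would, in place of code of your own. Each camera call takes 0.05 s, during which the arm holds its last target. There are 200 camera calls.

## Working session

There is one attempt and no reset: what is moved stays moved. The work goes in short steps, Python scripts to look and compute and a tool call to move; the robot and the scene stay as the last step left them, time stands still between calls to the robot, and variables do not carry over. Pictures are saved under pics/ and viewed, at most 14 in all, crops included, and the job is handed in when it is done.

Besides the shell and the picture viewer there is one more tool, called after "Call:" as name(argument=value, ...), one argument or row to a line, values as JSON. carry_out: Moves the arm, as the interface text tells. Its arguments: {"type":"object","properties":{"moves":{"type":"array","items":{"type":"array","items":{"type":"number"}}},"fingers":{"type":"number"},"force":{"type":"number"}},"required":["moves"]}

```bash
ls; mkdir -p pics; cat > h.py <<'E'
import numpy as np, cv2
from scipy.spatial.transform import Rotation as R
from bench import read_state, viewer, r
def cam(n):
    c=viewer.camera(n); c['R']=R.from_quat(c['orientation']).as_matrix(); c['xyz']=np.array(c['xyz']); return c
def save(c,name): cv2.imwrite('pics/'+name+'.png',cv2.cvtColor(c['pixels'],cv2.COLOR_RGB2BGR))
def cloud(c):
    v,u=np.mgrid[0:480,0:640]; z=c['range_z']
    p=np.stack([(u-c['cx'])/c['fx']*z,(v-c['cy'])/c['fy']*z,z],-1)
    return p@c['R'].T+c['xyz']
def ray(c,u,v,h):
    d=c['R']@np.array([(u-c['cx'])/c['fx'],(v-c['cy'])/c['fy'],1]); return c['xyz']+d*(h-c['xyz'][2])/d[2]
def togo(target):
    s=read_state(); T=R.from_quat(s['eef_rot']).as_matrix(); return T.T@(np.array(target)-s['ee_pos'])/0.04
E
python3 - <<'E'
from h import *
for n in ['scene','top']:
    c=cam(n); save(c,n+'0'); np.savez('/tmp/'+n,**c); print(n,c['xyz'],c['R'].round(2).tolist(),c['fx'])
print(r.finger_overhang); print(read_state())
E
```

```text
pics
scene [ 1.14762095 -0.28644617  0.90334635] [[0.23, 0.77, -0.59], [0.97, -0.18, 0.15], [0.01, -0.61, -0.79]] 527.8342239531695
top [ 0.43200133 -0.13770317  1.20849308] [[0.03, -1.0, 0.09], [-1.0, -0.03, 0.01], [-0.01, -0.09, -1.0]] 497.26995497978794
0.014
{'time': 0.1, 'joint_positions': array([ 1.11139867,  0.3328158 , -0.06469518,  1.46084775,  0.02158255,
        1.34990288, -0.08849529]), 'joint_vel': array([ 2.71817183e-04, -3.39672790e-03,  1.03113877e-03, -2.87317527e-03,
        8.30755544e-05,  2.23503590e-03,  6.87104857e-04]), 'joint_torque': array([ 4.25580520e-04, -6.24546289e+01,  2.38943001e-02, -3.90718102e+01,
       -6.14500302e-02,  3.66105780e-02,  4.87026841e-05]), 'ee_pos': array([ 0.26426182, -0.566023  ,  0.2358336 ]), 'eef_rot': array([ 9.76243760e-01,  2.16674206e-01, -1.59042284e-04, -6.19527226e-04]), 'ft_force': array([-0.27249735, -1.01945905, -0.06494369]), 'torque': array([-0.01382774, -0.0474036 , -0.01868874]), 'grip_force': 0.0, 'width': 0.08716172270326564}
```

View pics/top0.png

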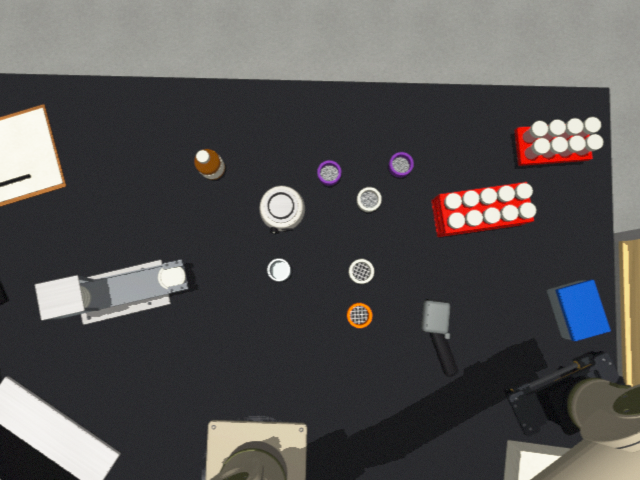

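View pics/scene0.png

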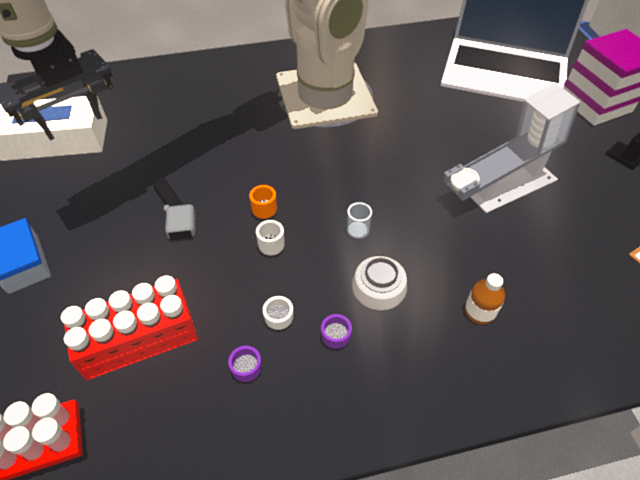

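The top view shows the jar at (279,269), the shaker at (281,206), and the fine strainer at (369,199). The coarse strainer is at (361,271) and the lid is in the track mouth at (173,275), with the track climbing left. The purple cups at (329,173) and (401,164) and the orange cup at (360,316) are decoys.

```bash
python3 - <<'E'
from h import *
for n,S in {'top':dict(jar=(279,269,.064,18),fine=(369,199,.040,18),coarse=(361,271,.058,18),lid=(173,275,.085,20),cup=(281,206,.06,28)),
          'scene':dict(jar=(359,220,.064,24),fine=(278,312,.040,24),coarse=(270,237,.058,24),lid=(465,180,.085,22),cup=(381,275,.06,35))}.items():
    c=dict(np.load(f'/tmp/{n}.npz')); P=cloud(c); g=c['pixels'].astype(int)
    for k,(u,v,h,w) in S.items():
        sl=np.s_[v-w:v+w,u-w:u+w]; Q=P[sl].reshape(-1,3); 
        m=abs(Q[:,2]-h)<.006
        if k=='lid': m=(Q[:,2]>.075)&(g[sl].min(-1).reshape(-1)>170)
        q=Q[m]
        if len(q)<5: print(n,k,len(q)); continue
        (cx,cy),rad=cv2.minEnclosingCircle(q[:,:2].astype(np.float32))
        print(n,k,len(q),'circ',np.round([cx,cy,rad],4),'bbmid',((q.min(0)+q.max(0))/2).round(4),'z',np.percentile(q[:,2],[5,50,95]).round(4),'ext',np.ptp(q,axis=0).round(3))
c=dict(np.load('/tmp/top.npz')); P=cloud(c)
# track direction: magazine & mouth, wall points
for u,v in [(60,298),(120,288),(100,291),(140,284),(150,282),(173,275),(190,275),(281,206)]: print((u,v),P[v,u].round(4))
E
```

```text
top jar 94 circ [ 0.472  -0.0419  0.0254] bbmid [ 0.4718 -0.0412  0.0642] z [0.0597 0.0634 0.067 ] ext [0.049 0.049 0.011]
top fine 167 circ [ 0.6475 -0.2489  0.0286] bbmid [ 0.6476 -0.2495  0.0397] z [0.0354 0.039  0.043 ] ext [0.057 0.055 0.01 ]
top coarse 168 circ [ 0.4742 -0.2329  0.028 ] bbmid [ 0.474  -0.2328  0.0578] z [0.0535 0.0571 0.0608] ext [0.055 0.053 0.011]
top lid 445 circ [0.4514 0.0509 0.1897] bbmid [0.4477 0.0509 0.6418] z [0.0764 0.0816 0.0883] ext [0.052 0.377 1.133]
top cup 155 circ [ 0.6243 -0.0374  0.0349] bbmid [ 0.623  -0.0374  0.0588] z [0.0548 0.0586 0.0618] ext [0.063 0.069 0.009]
scene jar 172 circ [ 0.4708 -0.041   0.0275] bbmid [ 0.4707 -0.0398  0.0629] z [0.0585 0.063  0.0662] ext [0.054 0.05  0.01 ]
scene fine 297 circ [ 0.6466 -0.2469  0.0293] bbmid [ 0.6466 -0.2478  0.0392] z [0.0351 0.0397 0.0426] ext [0.058 0.055 0.01 ]
scene coarse 251 circ [ 0.4741 -0.2324  0.0298] bbmid [ 0.4735 -0.2309  0.0569] z [0.0531 0.0574 0.0603] ext [0.057 0.055 0.01 ]
scene lid 411 circ [0.4553 0.198  0.0357] bbmid [0.4542 0.2    0.0843] z [0.0779 0.0831 0.0898] ext [0.065 0.058 0.018]
scene cup 269 circ [ 0.6233 -0.0387  0.0326] bbmid [ 0.623  -0.0389  0.0592] z [0.0548 0.0592 0.0626] ext [0.064 0.063 0.01 ]
(60, 298) [0.3972 0.3785 0.2181]
(120, 288) [0.4189 0.3148 0.0816]
(100, 291) [0.411  0.3559 0.0905]
(140, 284) [0.4292 0.2731 0.073 ]
(150, 282) [0.4344 0.2506 0.0725]
(173, 275) [0.4517 0.1955 0.0837]
(190, 275) [ 0.4544  0.1796 -0.0027]
(281, 206) [ 0.6219 -0.0406  0.0491]
```

```bash
python3 - <<'E'
from h import *
a=cv2.imread('pics/top0.png'); b=cv2.imread('pics/scene0.png')
x=cv2.resize(a[245:335,25:205],(800,400),interpolation=cv2.INTER_CUBIC)
y=cv2.resize(b[140:230,430:570],(400,257)[::1],interpolation=cv2.INTER_CUBIC); z=cv2.resize(b[200:320,330:430],(200,200))
o=np.zeros((600,800,3),np.uint8); o[:400]=x; o[400:600,:311]=cv2.resize(y,(311,200)); o[400:,320:520]=z; o[400:,530:730]=cv2.resize(a[170:290,240:320],(200,200))
cv2.imwrite('pics/crop1.png',o)
E
```

```text
(no output)
```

View pics/crop1.png

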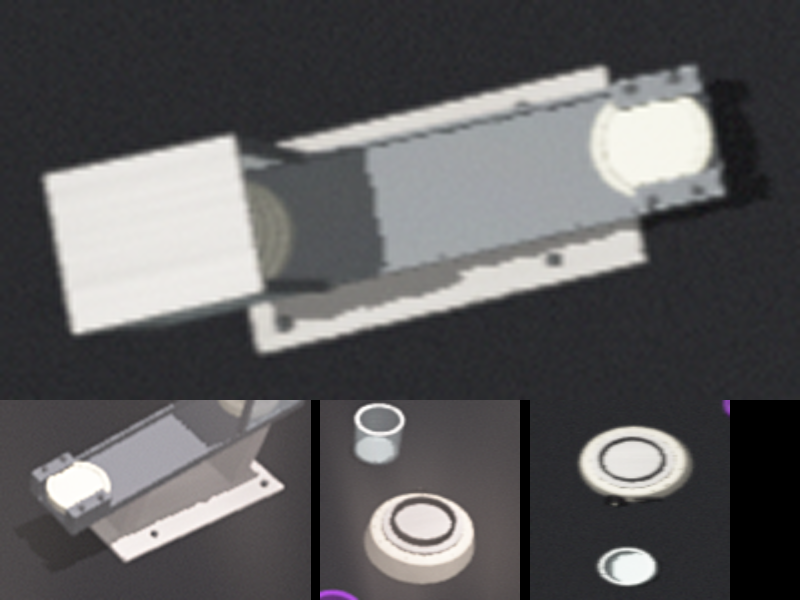

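```bash
python3 - <<'E'
from h import *
for n in ['top','scene']:
    c=dict(np.load(f'/tmp/{n}.npz')); P=cloud(c).reshape(-1,3)
    m=(P[:,2]>.06)&(P[:,2]<.11)&(abs(P[:,0]-.43)<.08)&(P[:,1]>.13)&(P[:,1]<.31); q=P[m]
    rect=cv2.minAreaRect(q[:,:2].astype(np.float32)); print(n,rect,cv2.boxPoints(rect).round(4).tolist())
    A=[]
    for y in np.arange(.20,.30,.01):
        s=q[abs(q[:,1]-y)<.005]; A.append([y,(s[:,0].min()+s[:,0].max())/2,np.ptp(s[:,0])])
    A=np.array(A); f=np.polyfit(A[:,0],A[:,1],1); print(f,np.degrees(np.arctan2(1,f[0])),A[:,2].round(3))
    f=q[(q[:,1]>.23)]; pl=np.linalg.lstsq(np.c_[f[:,:2],np.ones(len(f))],f[:,2],rcond=None)[0]; print('plane',pl)
    w=P[(P[:,2]>.078)&(P[:,2]<.1)&(abs(P[:,0]-.45)<.05)&(P[:,1]>.15)&(P[:,1]<.235)]; print(w.min(0),w.max(0))
E
```

```text
top ((0.43551909923553467, 0.2435545027256012), (0.06848540157079697, 0.15331150591373444), 15.093880653381348) [[0.3824999928474426, 0.3086000084877014], [0.42239999771118164, 0.16060000658035278], [0.4884999990463257, 0.1784999966621399], [0.44859999418258667, 0.3264999985694885]]
[-0.27018461  0.50103261] 105.11943346077749 [0.07  0.072 0.07  0.071 0.071 0.071 0.07  0.07  0.07  0.07 ]
plane [-0.04263358  0.17513766  0.04758777]
[0.40319153 0.16238589 0.07801424] [0.48626925 0.23498932 0.09528536]
scene ((0.43584027886390686, 0.24381950497627258), (0.07362178713083267, 0.15235786139965057), 13.907946586608887) [[0.38179999589920044, 0.30889999866485596], [0.41839998960494995, 0.16099999845027924], [0.48989999294281006, 0.17870000004768372], [0.45329999923706055, 0.32659998536109924]]
[-0.26932315  0.50133283] 105.07342322508534 [0.075 0.071 0.076 0.074 0.074 0.075 0.073 0.074 0.073 0.073]
plane [-0.04129331  0.16295703  0.0516685 ]
[0.40226983 0.16290747 0.07802813] [0.48916212 0.23368182 0.09581816]
```

Call:
carry_out(
  moves=[
    [0,0,0,0,0,0.65],
    [0,0,0,0,0,0.6],
    [0.3,-0.4,0,0,0,0],
    [0.6,-0.8,0,0,0,0],
    [0.6,-0.8,0,0,0,0],
    [0.6,-0.8,0,0,0,0],
    [0.6,-0.8,0,0,0,0],
    [0.6,-0.8,0,0,0,0],
    [0.6,-0.8,0,0,0,0],
    [0.6,-0.8,0,0,0,0],
    [0.6,-0.8,0,0,0,0],
    [0.6,-0.8,0,0,0,0],
    [0.6,-0.8,0,0,0,0],
    [0.6,-0.8,0,0,0,0],
    [0.6,-0.8,0,0,0,0],
    [0.5,-0.7,0,0,0,0],
    [0.3,-0.4,0,0,0,0],
    [0,0,0,0,0,0],
  ],
  fingers=87,
  force=20,
)

```text
time: 2.35
ee_pos: [0.47, -0.0501, 0.2363]
eef_rot: [0.991, 0.132, -0.0, -0.0]
ft_force: [-0.5, -0.4, -0.3]
width: 0.0873
grip_force: 0.0
```

```bash
python3 - <<'E'
from h import *
s=read_state(); print(s['time'],s['ee_pos'],R.from_quat(s['eef_rot']).as_matrix().round(3).tolist())
print(togo([.4715,-.041,.035]))
c=cam('wrist'); save(c,'w1'); print(c['xyz'],c['R'].round(3).tolist())
P=cloud(c); q=P[(abs(P[...,2]-.064)<.005)&(abs(P[...,0]-.4715)<.05)&(abs(P[...,1]+.041)<.05)]
print(len(q),cv2.minEnclosingCircle(q[:,:2].astype(np.float32)))
E
```

```text
2.35 [ 0.47002617 -0.05011138  0.23630579] [[0.965, 0.262, -0.0], [0.262, -0.965, 0.0], [-0.0, -0.0, -1.0]]
[ 0.09660139 -0.20774488  5.03271962]
[ 0.54730859 -0.03008063  0.38475953] [[0.262, -0.923, -0.281], [-0.965, -0.25, -0.077], [0.001, 0.291, -0.957]]
785 ((0.47281497716903687, -0.04284759983420372), 0.02561391331255436)
```

Call:
carry_out(
  moves=[
    [0.1,-0.18,0.5,0,0,0],
    [0,0,0.9,0,0,0],
    [0,0,0.9,0,0,0],
    [0,0,0.9,0,0,0],
    [0,0,0.9,0,0,0],
    [0,0,0.6,0,0,0],
    [0,0,0.33,0,0,0],
    [0,0,0,0,0,0],
  ],
)

```text
time: 3.4
ee_pos: [0.4714, -0.0441, 0.0349]
eef_rot: [0.991, 0.13, -0.001, -0.0]
ft_force: [0.2, 0.8, -0.2]
width: 0.0868
grip_force: 0.0
```

Call:
carry_out(
  moves=[
    [0,0,0,0,0,0],
    [0,0,0,0,0,0],
    [0,0,0,0,0,0],
    [0,0,0,0,0,0],
    [0,0,0,0,0,0],
    [0,0,0,0,0,0],
  ],
  fingers=40,
  force=20,
)

```text
time: 4.15
ee_pos: [0.472, -0.0434, 0.0355]
eef_rot: [0.991, 0.131, 0.0, 0.0]
ft_force: [-1.3, 0.2, 2.4]
width: 0.0498
grip_force: 20.0
```

Call:
carry_out(
  moves=[
    [0,0,-0.3,0,0,0],
    [0,0,-0.8,0,0,0],
    [0,0,-0.8,0,0,0],
    [0,0,-0.8,0,0,0],
    [0,0,-0.55,0,0,0],
    [0.5,0.1,0,0,0,0],
    [0.8,0.2,0,0,0,0],
    [0.6,0.15,0,0,0,0],
    [0,0,0,0,0,0],
  ],
)

```text
time: 5.28
ee_pos: [0.5509, -0.0408, 0.1656]
eef_rot: [0.991, 0.131, 0.0, -0.0]
ft_force: [-0.9, 0.3, -1.3]
width: 0.0495
grip_force: 20.0
```

```bash
python3 - <<'E'
from h import *
c=cam('wrist'); save(c,'w2'); np.savez('/tmp/w2',**c)
P=cloud(c); d=np.hypot(P[...,0]-.6235,P[...,1]+.038)<.06
for lo,hi in [(.057,.064),(.046,.053)]:
    q=P[d&(P[...,2]>lo)&(P[...,2]<hi)]; print(len(q),q.min(0),q.max(0),cv2.minEnclosingCircle(q[:,:2].astype(np.float32)))
q=P[(P[...,2]>.14)&(P[...,2]<.22)]; print(len(q))
print(read_state()['ee_pos'])
E
```

```text
2035 [ 0.59231762 -0.07277739  0.05703519] [ 0.65512551 -0.0101323   0.06278986] ((0.6238560080528259, -0.041526708751916885), 0.031661368906497955)
9957 [ 0.58433014 -0.08108741  0.04755572] [ 0.66360291 -0.00177417  0.0529653 ] ((0.6238113045692444, -0.04172021895647049), 0.040074821561574936)
17227
[ 0.54995762 -0.04084904  0.16548631]
```

View pics/w2.png

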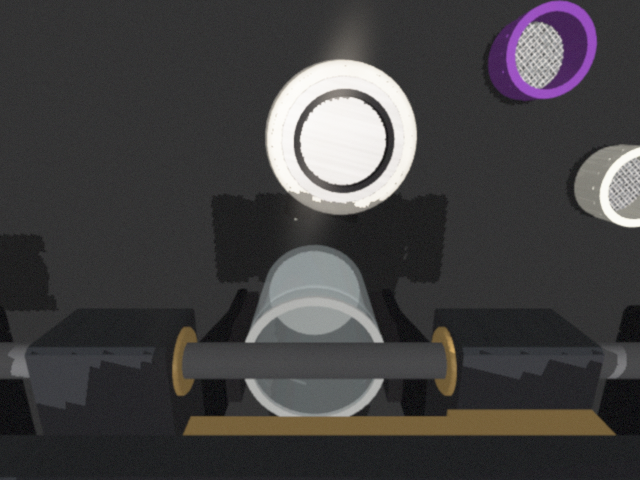

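The wrist picture shows the shaker cup at about (343,138), the held jar upright with its rim at about (314,357), and the white fine strainer at the right (625,185). I'll measure the held jar against the cup in this same view.

```bash
python3 - <<'E'
from h import *
c=dict(np.load('/tmp/w2.npz')); P=cloud(c); g=c['pixels'].astype(int)
m=(abs(P[...,2]-.1935)<.005)&(np.hypot(P[...,0]-.55,P[...,1]+.041)<.035)
m[:, :235]=0; m[:,395:]=0
q=P[m]; print(len(q),q.min(0),q.max(0),cv2.minEnclosingCircle(q[:,:2].astype(np.float32)))
# ray-based: brightest rim extents
T=np.array([[.965,.262],[.262,-.965]])
for u,v in [(314,298),(314,415),(246,355),(383,355)]: print(ray(c,u,v,.1935)[:2], T@(ray(c,u,v,.1935)[:2]-[.550,-.0408]))
print(T@([.6238-.550,-.0416+.0408])/.04)
E
```

```text
4627 [ 0.52735872 -0.06865627  0.18850081] [ 0.5775052  -0.01209447  0.19846428] ((0.5549867153167725, -0.040756914764642715), 0.02882326766848564)
[ 0.57528766 -0.03524477] [0.02585806 0.00126457]
[ 0.53015806 -0.04735832] [-0.02086575  0.00113019]
[ 0.54826833 -0.01796967] [ 0.00431049 -0.02248496]
[ 0.56063977 -0.06406544] [0.00417183 0.02523877]
[1.775185 0.50269 ]
```

Call:
carry_out(
  moves=[
    [0.6,0.17,0,0,0,0],
    [0.7,0.18,0,0,0,0],
    [0.45,0.12,0,0,0,0],
    [0,0,0.5,0,0,0],
    [0,0,0.6,0,0,0],
    [0,0,0.4,0,0,0],
    [0,0,0,0,0,0],
    [0,0,0,0,0,0],
    [0,0,0,0,0,0],
  ],
)

```text
time: 6.45
ee_pos: [0.623, -0.0411, 0.1063]
eef_rot: [0.991, 0.131, 0.001, 0.0]
ft_force: [0.3, 0.6, -1.1]
width: 0.0495
grip_force: 20.0
```

```bash
python3 - <<'E'
from h import *
c=cam('scene'); save(c,'s2'); print(read_state()['ee_pos'],togo([.6236,-.040,.0855]))
cv2.imwrite('pics/s2c.png',cv2.resize(cv2.imread('pics/s2.png')[190:330,310:450],(560,560),interpolation=cv2.INTER_CUBIC))
E
```

```text
[ 0.62291053 -0.04111572  0.10619866] [ 0.0232428  -0.02274559  0.5174834 ]
```

View pics/s2c.png

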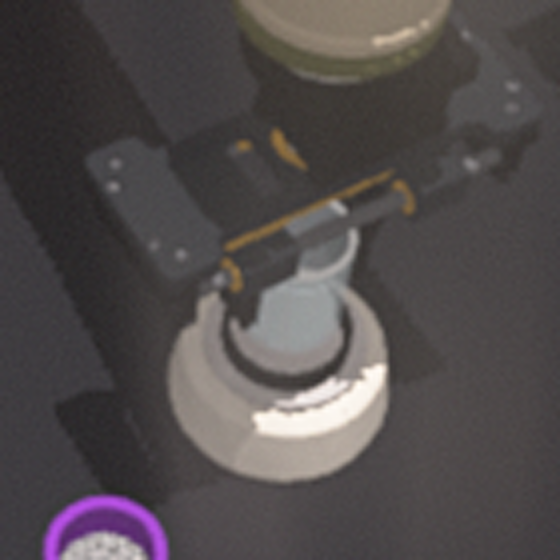

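The crop shows the jar over the black cup at about (290,350), closely centred. I'll descend slowly.

Call:
carry_out(
  moves=[
    [0,-0.01,0.12,0,0,0],
    [0,0,0.12,0,0,0],
    [0,0,0.12,0,0,0],
    [0,0,0.1,0,0,0],
    [0,0,0.05,0,0,0],
    [0,0,0.03,0,0,0],
    [0,0,0,0,0,0],
    [0,0,0,0,0,0],
  ],
)

```text
time: 7.5
ee_pos: [0.6224, -0.0408, 0.0855]
eef_rot: [0.991, 0.131, 0.0, 0.0]
ft_force: [-9.2, -0.1, 16.6]
width: 0.0498
grip_force: 20.0
```

Call:
carry_out(
  moves=[
    [-0.02,0,0,0,0,0],
    [0,0,0,0,0,0],
    [0,0,0,0,0,0],
  ],
)

```text
time: 7.88
ee_pos: [0.6222, -0.0408, 0.0855]
eef_rot: [0.991, 0.131, 0.001, 0.0]
ft_force: [-5.2, -0.2, 13.0]
width: 0.0495
grip_force: 20.0
```

Call:
carry_out(
  moves=[
    [0,0,0,0,0,0],
    [0,0,0,0,0,0],
    [0,0,0,0,0,0],
    [0,0,-0.2,0,0,0],
    [0,0,-0.7,0,0,0],
    [0,0,-0.8,0,0,0],
    [0,0,-0.8,0,0,0],
    [-0.8,0,-0.5,0,0,0],
    [-0.8,0,0,0,0,0],
    [-0.4,0,0,0,0,0],
    [0,0,0,0,0,0],
    [0,0,0,0,0,0],
  ],
  fingers=75,
)

```text
time: 9.38
ee_pos: [0.545, -0.0614, 0.2041]
eef_rot: [0.991, 0.131, 0.0, 0.0]
ft_force: [0.1, -0.1, -0.4]
width: 0.075
grip_force: 0.0
```

```bash
cat >> h.py <<'E'
def rim(c,x,y,h,rad,tol=.005):
    P=cloud(c); q=P[(abs(P[...,2]-h)<tol)&(np.hypot(P[...,0]-x,P[...,1]-y)<rad+.012)]
    if len(q)<10: return len(q)
    (a,b),rr=cv2.minEnclosingCircle(q[:,:2].astype(np.float32)); return len(q),np.round([a,b,rr],4),((q.min(0)+q.max(0))/2).round(4),np.ptp(q,axis=0).round(4),np.median(q[:,2]).round(4)
E
python3 - <<'E'
from h import *
c=cam('wrist'); save(c,'w3'); s=read_state(); print(s['ee_pos'])
print(rim(c,.623,-.041,.114,.025)); print(rim(c,.623,-.041,.060,.032,.003)); print('fine',rim(c,.647,-.248,.04,.0275))
print(rim(cam('top'),.623,-.04,.114,.025),rim(cam('scene'),.623,-.04,.114,.025))
E
```

```text
[ 0.54499211 -0.06132036  0.20391317]
(1620, array([ 0.6232, -0.0418,  0.0253]), array([ 0.6232, -0.0418,  0.1128]), array([0.0502, 0.0502, 0.0076]), np.float64(0.1144))
(376, array([ 0.6239, -0.0415,  0.0316]), array([ 0.624 , -0.0416,  0.0599]), array([0.0628, 0.0629, 0.0058]), np.float64(0.0603))
fine (2034, array([ 0.6478, -0.2504,  0.0288]), array([ 0.6481, -0.2503,  0.0389]), array([0.0557, 0.0567, 0.0078]), np.float64(0.0401))
0 (185, array([ 0.6217, -0.0391,  0.027 ]), array([ 0.6217, -0.0398,  0.1139]), array([0.0531, 0.0501, 0.0096]), np.float64(0.1138))
```

View pics/w3.png

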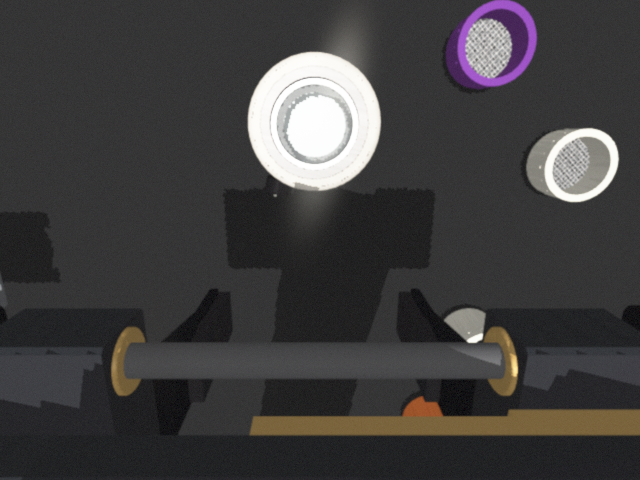

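The wrist picture shows the jar standing in the cup at about (315,125), with its rim at 114 mm, so it is seated. The white fine strainer is at (572,165) and is next.

Call:
carry_out(
  moves=[
    [0.1,0.4,0,0,0,0],
    [0.2,0.8,0,0,0,0],
    [0.2,0.8,0,0,0,0],
    [0.2,0.8,0,0,0,0],
    [0.2,0.8,0,0,0,0],
    [0.2,0.8,0,0,0,0],
    [0.13,0.5,0,0,0,0],
    [0,0.3,0,0,0,0],
    [0,0,0.5,0,0,0],
    [0,0,0.9,0,0,0],
    [0,0,0.9,0,0,0],
    [0,0,0.9,0,0,0],
    [0,0,0.7,0,0,0],
    [0,0,0.35,0,0,0],
    [0,0,0.2,0,0,0],
    [0,0,0,0,0,0],
    [0,0,0,0,0,0],
  ],
  fingers=80,
)

```text
time: 11.65
ee_pos: [0.6465, -0.25, 0.0269]
eef_rot: [0.991, 0.131, 0.001, 0.0]
ft_force: [0.8, 0.3, 1.1]
width: 0.0803
grip_force: 0.0
```

Call:
carry_out(
  moves=[
    [0,0,0,0,0,0],
    [0,0,0,0,0,0],
    [0,0,0,0,0,0],
    [0,0,0,0,0,0],
    [0,0,0,0,0,0],
  ],
  fingers=45,
)

```text
time: 12.28
ee_pos: [0.6459, -0.2499, 0.0259]
eef_rot: [0.991, 0.131, 0.0, 0.0]
ft_force: [0.1, 0.7, 3.2]
width: 0.0552
grip_force: 20.0
```

Call:
carry_out(
  moves=[
    [0,0,-0.3,0,0,0],
    [0,0,-0.8,0,0,0],
    [0,0,-0.8,0,0,0],
    [0,0,-0.8,0,0,0],
    [0,0,-0.8,0,0,0],
    [0,-0.2,-0.35,0,0,0],
    [0.1,-0.7,0,0,0,0],
    [0.12,-0.8,0,0,0,0],
    [0.13,-0.8,0,0,0,0],
    [0.12,-0.8,0,0,0,0],
    [0.13,-0.8,0,0,0,0],
    [0.12,-0.7,0,0,0,0],
    [0.05,-0.4,0,0,0,0],
    [0,0,0.4,0,0,0],
    [0,0,0.4,0,0,0],
    [0,0,0,0,0,0],
    [0,0,0,0,0,0],
    [0,0,0,0,0,0],
  ],
)

```text
time: 14.52
ee_pos: [0.622, -0.0413, 0.1482]
eef_rot: [0.991, 0.131, 0.0, 0.0]
ft_force: [-0.0, 0.2, -0.9]
width: 0.0545
grip_force: 20.0
```

```bash
python3 - <<'E'
from h import *
c=cam('wrist'); save(c,'w4'); s=read_state(); print(s['ee_pos'],togo([.6215,-.0415,.130]))
print(rim(c,.622,-.041,s['ee_pos'][2]+.014,.0275))
E
```

```text
[ 0.62196715 -0.04117625  0.14828969] [-0.01377481  0.00461696  0.45723212]
(6081, array([ 0.632 , -0.0383,  0.0381]), array([ 0.624 , -0.0383,  0.1623]), array([0.0572, 0.0732, 0.01  ]), np.float64(0.1625))
```

Aligned to within 0.5 mm. I'll lower it.

Call:
carry_out(
  moves=[
    [0,0,0.1,0,0,0],
    [0,0,0.1,0,0,0],
    [0,0,0.1,0,0,0],
    [0,0,0.08,0,0,0],
    [0,0,0.05,0,0,0],
    [0,0,0.03,0,0,0],
    [0,0,0,0,0,0],
    [0,0,0,0,0,0],
  ],
)

```text
time: 15.58
ee_pos: [0.6218, -0.0409, 0.1298]
eef_rot: [0.991, 0.131, 0.0, 0.0]
ft_force: [-2.1, 0.4, 5.6]
width: 0.0544
grip_force: 20.0
```

Call:
carry_out(
  moves=[
    [0,0,0,0,0,0],
    [0,0,0,0,0,0],
    [0,0,0,0,0,0],
    [0,0,-0.2,0,0,0],
    [0,0,-0.6,0,0,0],
    [0,0,-0.8,0,0,0],
    [-0.3,0.2,-0.7,0,0,0],
    [-0.8,0.4,0,0,0,0],
    [-0.8,0.4,0,0,0,0],
    [-0.4,0.2,0,0,0,0],
    [0,0,0,0,0,0],
    [0,0,0,0,0,0],
  ],
  fingers=80,
)

```text
time: 17.08
ee_pos: [0.546, -0.11, 0.2215]
eef_rot: [0.991, 0.131, 0.0, -0.0]
ft_force: [0.0, -0.2, 0.1]
width: 0.08
grip_force: 0.0
```

```bash
python3 - <<'E'
from h import *
c=cam('wrist'); save(c,'w5'); s=read_state(); print(s['ee_pos'])
print('fine',rim(c,.6225,-.0415,.144,.0275,.006)); print('coarse',rim(c,.474,-.2325,.058,.0275))
d=cam('scene'); save(d,'s5'); print('fine',rim(d,.6225,-.041,.144,.0275,.006))
a=cv2.imread('pics/w5.png'); b=cv2.resize(cv2.imread('pics/s5.png')[170:310,320:460],(300,300),interpolation=cv2.INTER_CUBIC)
o=np.zeros((360,780,3),np.uint8); o[:,:480]=cv2.resize(a,(480,360)); o[:300,480:]=b; cv2.imwrite('pics/m5.png',o)
E
```

```text
[ 0.54599309 -0.10986408  0.22142378]
fine (3687, array([ 0.6239, -0.0416,  0.0283]), array([ 0.6238, -0.0417,  0.1423]), array([0.0556, 0.056 , 0.0086]), np.float64(0.144))
coarse (161, array([ 0.4806, -0.2296,  0.027 ]), array([ 0.4836, -0.2285,  0.0566]), array([0.0381, 0.0454, 0.007 ]), np.float64(0.0579))
fine (323, array([ 0.6224, -0.0389,  0.0292]), array([ 0.6232, -0.0393,  0.1428]), array([0.0562, 0.0568, 0.0096]), np.float64(0.1435))
```

View pics/m5.png

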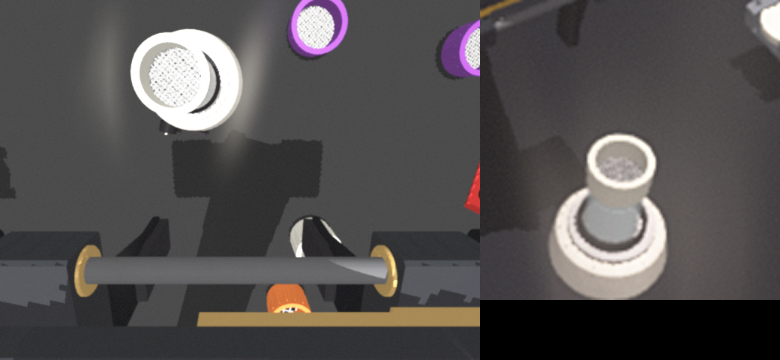

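The left view shows the fine strainer level on the jar at (175,75). The right crop shows it upright over the cup, with its rim at 144 mm, so it is seated. The coarse strainer is next.

Call:
carry_out(
  moves=[
    [-0.4,0.4,0,0,0,0],
    [-0.65,0.6,0,0,0,0],
    [-0.6,0.6,0,0,0,0],
    [-0.6,0.6,0,0,0,0],
    [-0.3,0.3,0,0,0,0],
    [0,0,0,0,0,0],
    [0,0,0,0,0,0],
  ],
)

```text
time: 18.05
ee_pos: [0.4736, -0.2326, 0.2214]
eef_rot: [0.991, 0.132, 0.0, -0.0]
ft_force: [-0.6, 0.2, -1.2]
width: 0.0797
grip_force: 0.0
```

```bash
python3 - <<'E'
from h import *
c=cam('wrist'); save(c,'w6'); s=read_state(); print(s['ee_pos'])
print('coarse',rim(c,.474,-.2325,.058,.0275)); print(togo([.474,-.2335,.035]))
E
```

```text
[ 0.47356584 -0.23257086  0.22134541]
coarse (1450, array([ 0.4751, -0.2341,  0.0283]), array([ 0.475 , -0.234 ,  0.0571]), array([0.056 , 0.0558, 0.008 ]), np.float64(0.0581))
[2.27213981e-03 2.71840256e-02 4.65862582e+00]
```

Call:
carry_out(
  moves=[
    [0,0.01,0.5,0,0,0],
    [0,0,0.9,0,0,0],
    [0,0,0.9,0,0,0],
    [0,0,0.9,0,0,0],
    [0,0,0.8,0,0,0],
    [0,0,0.45,0,0,0],
    [0,0,0.2,0,0,0],
    [0,0,0,0,0,0],
    [0,0,0,0,0,0],
  ],
)

```text
time: 19.23
ee_pos: [0.4735, -0.2349, 0.0364]
eef_rot: [0.991, 0.131, 0.001, 0.001]
ft_force: [0.1, 0.8, 0.2]
width: 0.08
grip_force: 0.0
```

Call:
carry_out(
  moves=[
    [0,0,0,0,0,0],
    [0,0,0,0,0,0],
    [0,0,0,0,0,0],
    [0,0,0,0,0,0],
    [0,0,0,0,0,0],
  ],
  fingers=45,
)

```text
time: 19.85
ee_pos: [0.4728, -0.2346, 0.0355]
eef_rot: [0.991, 0.131, 0.0, 0.0]
ft_force: [-0.5, -0.2, 3.0]
width: 0.0542
grip_force: 20.0
```

Call:
carry_out(
  moves=[
    [0,0,-0.3,0,0,0],
    [0,0,-0.8,0,0,0],
    [0,0,-0.9,0,0,0],
    [0,0,-0.9,0,0,0],
    [0,0,-0.9,0,0,0],
    [0,0,-0.7,0,0,0],
    [0.5,-0.4,0,0,0,0],
    [0.8,-0.6,0,0,0,0],
    [0.8,-0.6,0,0,0,0],
    [0.8,-0.6,0,0,0,0],
    [0.8,-0.6,0,0,0,0],
    [0.75,-0.55,0,0,0,0],
    [0.4,-0.35,0,0,0,0],
    [0,0,0.35,0,0,0],
    [0,0,0.4,0,0,0],
    [0,0,0,0,0,0],
    [0,0,0,0,0,0],
    [0,0,0,0,0,0],
  ],
)

```text
time: 22.1
ee_pos: [0.6219, -0.0418, 0.186]
eef_rot: [0.991, 0.13, 0.0, 0.0]
ft_force: [0.1, 0.9, -0.9]
width: 0.0545
grip_force: 20.0
```

```bash
python3 - <<'E'
from h import *
print(togo([.6213,-.0410,.1695]), read_state()['ee_pos'])
E
```

```text
[-0.01034216 -0.02322012  0.41176499] [ 0.62192305 -0.04178557  0.18597146]
```

Call:
carry_out(
  moves=[
    [-0.01,-0.02,0.05,0,0,0],
    [0,0,0.1,0,0,0],
    [0,0,0.1,0,0,0],
    [0,0,0.08,0,0,0],
    [0,0,0.05,0,0,0],
    [0,0,0.03,0,0,0],
    [0,0,0.02,0,0,0],
    [0,0,0,0,0,0],
    [0,0,0,0,0,0],
  ],
)

```text
time: 23.22
ee_pos: [0.6217, -0.0405, 0.1695]
eef_rot: [0.991, 0.131, 0.001, 0.0]
ft_force: [-2.4, 0.5, 7.3]
width: 0.0545
grip_force: 20.0
```

Call:
carry_out(
  moves=[
    [0,0,0,0,0,0],
    [0,0,0,0,0,0],
    [0,0,0,0,0,0],
    [0,0,-0.2,0,0,0],
    [0,0,-0.6,0,0,0],
    [0,0,-0.8,0,0,0],
    [0,0,-0.7,0,0,0],
    [-0.2,-0.4,0,0,0,0],
    [-0.4,-0.8,0,0,0,0],
    [-0.4,-0.8,0,0,0,0],
    [-0.4,-0.8,0,0,0,0],
    [-0.4,-0.8,0,0,0,0],
    [-0.4,-0.8,0,0,0,0],
    [-0.3,-0.55,0.3,0,0,0],
    [-0.15,-0.3,0.5,0,0,0],
    [0,0,0.5,0,0,0],
    [0,0,0.2,0,0,0],
    [0,0,0,0,0,0],
    [0,0,0,0,0,0],
  ],
  fingers=75,
)

```text
time: 25.6
ee_pos: [0.4646, 0.1347, 0.2007]
eef_rot: [0.991, 0.131, 0.0, -0.0]
ft_force: [0.4, 0.8, -0.1]
width: 0.0751
grip_force: 0.0
```

```bash
python3 - <<'E'
from h import *
c=cam('wrist'); save(c,'w7'); np.savez('/tmp/w7',**c); s=read_state(); print(s['ee_pos'],s['joint_positions'].round(2))
d=cam('scene'); save(d,'s7'); print('coarse',rim(d,.622,-.041,.192,.0275,.006)); 
a=cv2.imread('pics/w7.png'); b=cv2.resize(cv2.imread('pics/s7.png')[140:310,320:490],(300,300),interpolation=cv2.INTER_CUBIC)
o=np.zeros((360,780,3),np.uint8); o[:,:480]=cv2.resize(a,(480,360)); o[:300,480:]=b; cv2.imwrite('pics/m7.png',o)
P=cloud(c); B=.001
m=(P[...,2]>.06)&(P[...,2]<.11)&(abs(P[...,0]-.44)<.09)&(P[...,1]>.15)&(P[...,1]<.30); q=P[m]
A=[]
for y in np.arange(.20,.28,.01):
    t=q[abs(q[:,1]-y)<.005]
    if len(t): A.append([y,(t[:,0].min()+t[:,0].max())/2,np.ptp(t[:,0])])
A=np.array(A); print(A.round(4)); print(q[:,:2].min(0))
E
```

```text
[0.46465746 0.13477724 0.20077432] [ 0.29  0.09 -0.69  1.84  0.06  1.23 -1.73]
coarse (347, array([ 0.6222, -0.0387,  0.0295]), array([ 0.6221, -0.039 ,  0.1909]), array([0.0582, 0.0559, 0.0097]), np.float64(0.1917))
[[0.2    0.4492 0.0711]
 [0.21   0.4457 0.0728]
 [0.22   0.4429 0.0729]
 [0.23   0.4405 0.0725]
 [0.24   0.4377 0.0723]
 [0.25   0.4346 0.0731]
 [0.26   0.4323 0.0727]
 [0.27   0.4294 0.0731]
 [0.28   0.4269 0.0728]]
[0.38623342 0.16031549]
```

View pics/m7.png

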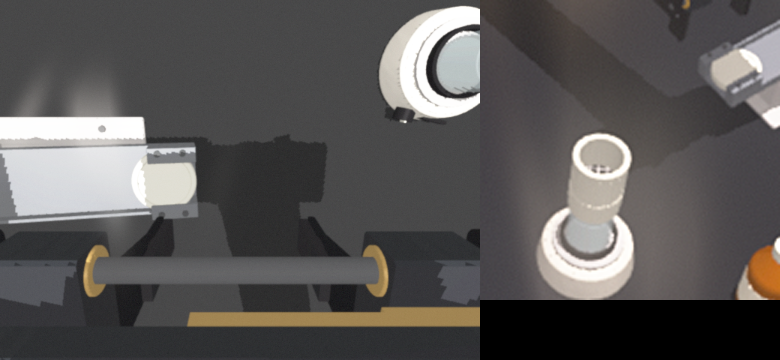

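The coarse strainer is upright with its rim at 192 mm, so it is seated. The lid is at (165,180) in the left view, between the lips at the mouth. I'll close the fingers and tilt to match the track.

Call:
carry_out(
  moves=[
    [0,0,0.4,0.6,0,0],
    [0,0,0.5,0.65,0,0],
    [0,0,0,0,0,0],
    [0,0,0,0,0,0],
    [0,0,0,0,0,0],
  ],
  fingers=0,
)

```text
time: 26.32
ee_pos: [0.4642, 0.1372, 0.1652]
eef_rot: [0.988, 0.131, -0.011, -0.086]
ft_force: [0.1, 0.3, 0.6]
width: 0.0329
grip_force: 0.0
```

```bash
cat >> h.py <<'E'
M=np.array([.4535,.1763,.060]); D=np.array([-.2549,.9512,.1736]); N=np.array([.0449,-.1677,.9848])
def tr(p): p=np.array(p)-M; return np.array([p@D,p@np.cross(N,D),p@N])*1000
E
python3 - <<'E'
from h import *
s=read_state(); print(s['ee_pos'],R.from_quat(s['eef_rot']).as_matrix().round(3).tolist(),s['width'],tr(s['ee_pos'])); print(togo(M-.040*D+.022*N))
E
```

```text
[0.46418878 0.13715564 0.16523245] [[0.965, 0.257, -0.043], [0.261, -0.951, 0.167], [0.002, -0.172, -0.985]] 0.03287661384729309 [-21.69033045  -0.19644307 110.67734917]
[-0.00857699  0.45454129  2.21761305]
```

Call:
carry_out(
  moves=[
    [0,0.25,0.1,0,0,0],
    [0,0.2,0.5,0,0,0],
    [0,0,0.7,0,0,0],
    [0,0,0.6,0,0,0],
    [0,0,0.32,0,0,0],
    [0,0,0,0,0,0],
    [0,0,0,0,0,0],
  ],
)

```text
time: 27.2
ee_pos: [0.4651, 0.134, 0.0744]
eef_rot: [0.988, 0.13, -0.011, -0.086]
ft_force: [0.6, 0.1, 1.1]
width: 0.0002
grip_force: 0.0
```

```bash
python3 - <<'E'
from h import *
s=read_state(); print(s['width'],tr(s['ee_pos']),s['ft_force'])
d=cam('scene'); save(d,'s8'); cv2.imwrite('pics/s8c.png',cv2.resize(cv2.imread('pics/s8.png')[120:240,400:580],(720,480),interpolation=cv2.INTER_CUBIC))
E
```

```text
0.00019442022169731318 [-40.73068613  -0.27333295  21.82588484] [0.56053934 0.09852748 1.12250448]
```

View pics/s8c.png

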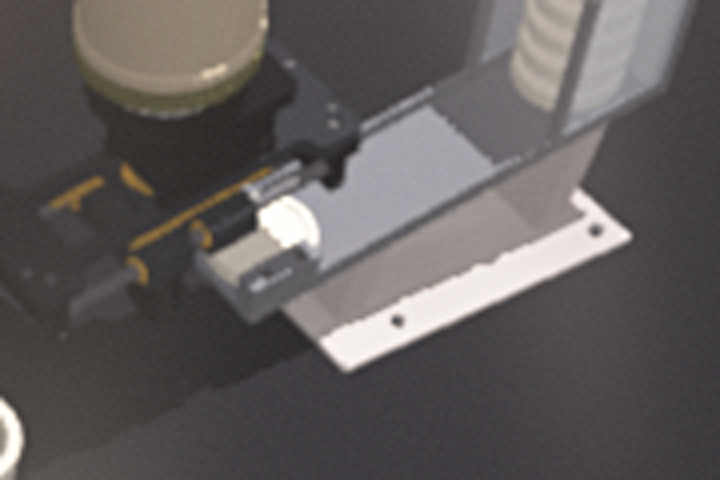

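The crop shows the closed fingers just ahead of the track mouth (about (200,260)) and the lid at (290,225). I'll push up the track.

Call:
carry_out(
  moves=[
    [0,-0.15,0,0,0,0],
    [0,-0.15,0,0,0,0],
    [0,-0.1,0,0,0,0],
    [0,-0.1,0,0,0,0],
    [0,-0.1,0,0,0,0],
    [0,-0.1,0,0,0,0],
    [0,-0.1,0,0,0,0],
  ],
)

```text
time: 28.12
ee_pos: [0.4562, 0.1647, 0.0792]
eef_rot: [0.988, 0.13, -0.011, -0.086]
ft_force: [1.1, -0.4, -0.1]
width: 0.0008
grip_force: 0.1
```

```bash
python3 - <<'E'
from h import *
s=read_state(); print(s['width'],tr(s['ee_pos']),s['ft_force'])
E
```

```text
0.0008243241738584764 [-8.43653735  0.36066841 20.9853118 ] [ 1.08764973 -0.40313448 -0.14105064]
```

Call:
carry_out(
  moves=[
    [0,-0.1,0,0,0,0],
    [0,-0.1,0,0,0,0],
    [0,-0.15,0,0,0,0],
    [0,-0.15,0,0,0,0],
    [0,-0.15,0,0,0,0],
    [0,-0.15,0,0,0,0],
    [0,-0.1,0,0,0,0],
    [0,-0.1,0,0,0,0],
    [0,0,0,0,0,0],
    [0,0.3,0,0,0,0],
    [0,0,-0.7,0,0,0],
    [0,0,-0.9,0,0,0],
    [0,0,-0.9,0,0,0],
    [0,0,0,0,0,0],
  ],
)

```text
time: 29.88
ee_pos: [0.4555, 0.1733, 0.1847]
eef_rot: [0.988, 0.129, -0.009, -0.086]
ft_force: [0.0, -0.2, -0.0]
width: 0.0004
grip_force: 0.0
```

```bash
python3 - <<'E'
from h import *
s=read_state(); print(s['width'],tr(s['ee_pos']),s['ft_force'])
b=np.array([.0011,-.001,0])
for n in ['wrist','scene','top']:
    d=cam(n); save(d,n+'9'); P=cloud(d)-(b if n=='wrist' else 0); g=d['pixels'].astype(int)
    Q=(P-M); X=Q@D; Y=Q@np.cross(N,D); Z=Q@N
    m=(abs(Z-.020)<.006)&(X>.038)&(X<.15)&(abs(Y)<.034)
    if m.sum()<20: print(n,m.sum()); continue
    (a,bb),rr=cv2.minEnclosingCircle(np.c_[X[m],Y[m]].astype(np.float32)); print(n,m.sum(),a,bb,rr,X[m].min(),X[m].max(),Y[m].min(),Y[m].max(),np.median(Z[m]))
E
```

```text
0.000382033532719277 [ 18.27828436  -1.191683   123.40590732] [ 0.04623076 -0.22119834 -0.00965923]
wrist 5983 0.060172587633132935 -0.00019066050299443305 0.03999507427215576 0.038004617689040496 0.10013019593673053 -0.033986298726376415 0.03382122079996399 0.0181733226145245
scene 511 0.06283272057771683 -0.003016596892848611 0.0390751026570797 0.038071259420211244 0.10081272518686317 -0.03364500065847828 0.027881583078003615 0.018119720369157936
top 0
```

View pics/wrist9.png

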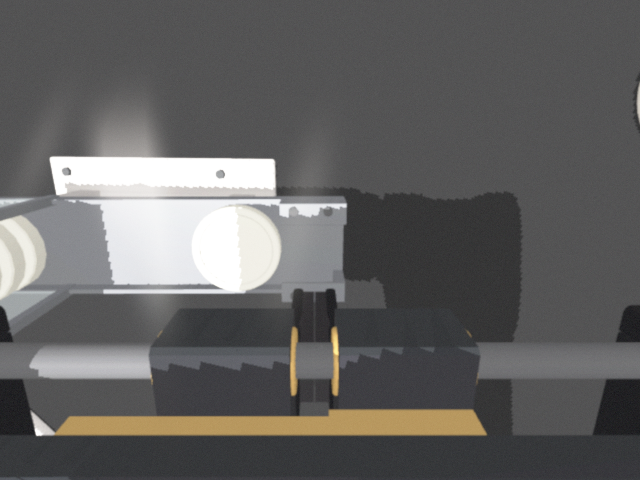

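The lid is now clear of the lips, centred at about (236,248), with the lips ending near column 281. Next I'll get its exact position by casting its bounding extents onto the flange-top plane.

```bash
python3 - <<'E'
from h import *
d=cam('wrist')
def pl(u,v,h):
    r=d['R']@np.array([(u-d['cx'])/d['fx'],(v-d['cy'])/d['fy'],1]); o=d['xyz']; t=((M+h*N-o)@N)/(r@N); return tr(o+t*r-np.array([.0011,-.001,0]))
for u,v in [(191,248),(281,248),(236,205),(236,292)]: print(pl(u,v,.020).round(1))
print('mouth',pl(346,248,.023).round(1),pl(346,197,.023).round(1),pl(346,300,.023).round(1))
c=.0705
print(togo(M+c*D+.021*N), tr(read_state()['ee_pos']))
E
```

```text
[100.   -1.1  19.8]
[40.7 -1.  19.8]
[ 68.6 -29.8  19.8]
[72.2 30.4 19.8]
mouth [-2.  -1.9 22.8] [ -1.2 -35.4  22.8] [-2.8 35.1 22.8]
[ 0.02865471 -1.29192289  2.47378897] [ 18.81055833   0.98189214 119.94720206]
```

Call:
carry_out(
  moves=[
    [0,-0.3,0,0,0,0],
    [0.03,-0.5,0,0,0,0],
    [0,-0.49,0,0,0,0],
    [0,0,0.5,0,0,0],
    [0,0,0.6,0,0,0],
    [0,0,0.4,0,0,0],
    [0,0,0,0,0,0],
    [0,0,0,0,0,0],
  ],
  fingers=76,
)

```text
time: 31.08
ee_pos: [0.4392, 0.2341, 0.133]
eef_rot: [0.988, 0.13, -0.011, -0.087]
ft_force: [0.5, 0.3, 0.4]
width: 0.0712
grip_force: 0.0
```

```bash
python3 - <<'E'
from h import *
s=read_state(); print(s['width'],tr(s['ee_pos']),s['ft_force'],togo(M+.0703*D+.0175*N),s['joint_positions'].round(2))
E
```

```text
0.07118471079232853 [71.25248903 -1.18101795 61.56379601] [0.48331024 0.33147167 0.43801404] [-0.0300858   0.02418382  1.10160509] [ 0.22  0.2  -0.74  1.92 -0.04  1.04 -1.8 ]
```

Call:
carry_out(
  moves=[
    [-0.02,0.02,0.1,0,0,0],
    [0,0,0.3,0,0,0],
    [0,0,0.3,0,0,0],
    [0,0,0.2,0,0,0],
    [0,0,0.12,0,0,0],
    [0,0,0.08,0,0,0],
    [0,0,0,0,0,0],
    [0,0,0,0,0,0],
  ],
)

```text
time: 32.08
ee_pos: [0.4366, 0.2402, 0.0892]
eef_rot: [0.988, 0.13, -0.011, -0.086]
ft_force: [-0.5, 0.8, -0.9]
width: 0.0762
grip_force: 0.0
```

```bash
python3 - <<'E'
from h import *
s=read_state(); print(s['width'],tr(s['ee_pos']),s['ft_force'])
E
```

```text
0.07621731977816541 [70.18557889 -0.21046001 17.25178449] [-0.53942893  0.77304633 -0.86463451]
```

Call:
carry_out(
  moves=[
    [0,0,0,0,0,0],
    [0,0,0,0,0,0],
    [0,0,0,0,0,0],
    [0,0,0,0,0,0],
    [0,0,0,0,0,0],
    [0,0,0,0,0,0],
  ],
  fingers=45,
  force=25,
)

```text
time: 32.83
ee_pos: [0.4365, 0.2402, 0.089]
eef_rot: [0.988, 0.13, -0.011, -0.086]
ft_force: [0.1, -0.6, 2.4]
width: 0.0583
grip_force: 25.0
```

```bash
python3 - <<'E'
from h import *
s=read_state(); print(s['width'],tr(s['ee_pos']),s['ft_force'],s['grip_force'])
E
```

```text
0.05834011568659617 [70.15006623 -0.1348273  17.10327388] [ 0.05416569 -0.55751779  2.39988634] 25.000334680080414
```

Call:
carry_out(
  moves=[
    [0,0,-0.2,0,0,0],
    [0,0,-0.5,0,0,0],
    [0,0,-0.8,0,0,0],
    [0,0,-0.9,0,0,0],
    [0,0,-0.9,0,0,0],
    [0,0,-0.7,0,0,0],
    [0,0,0,-0.65,0,0],
    [0,0,0,-0.6,0,0],
    [0,0,0,0,0,0],
    [0,0,0,0,0,0],
  ],
)

```text
time: 34.08
ee_pos: [0.4436, 0.213, 0.2465]
eef_rot: [0.991, 0.131, -0.0, -0.001]
ft_force: [0.4, 0.1, -0.0]
width: 0.0585
grip_force: 25.0
```

```bash
python3 - <<'E'
from h import *
s=read_state(); print(s['width'],s['ee_pos'],R.from_quat(s['eef_rot']).as_matrix().round(3).tolist(),togo([.5226,-.0676,.245]))
c=cam('wrist'); save(c,'w10')
E
```

```text
0.05845808455743756 [0.44361131 0.21302146 0.24645516] [[0.966, 0.259, -0.001], [0.259, -0.966, 0.001], [-0.0, -0.002, -1.0]] [0.09107282 7.28763687 0.02527931]
```

View pics/w10.png

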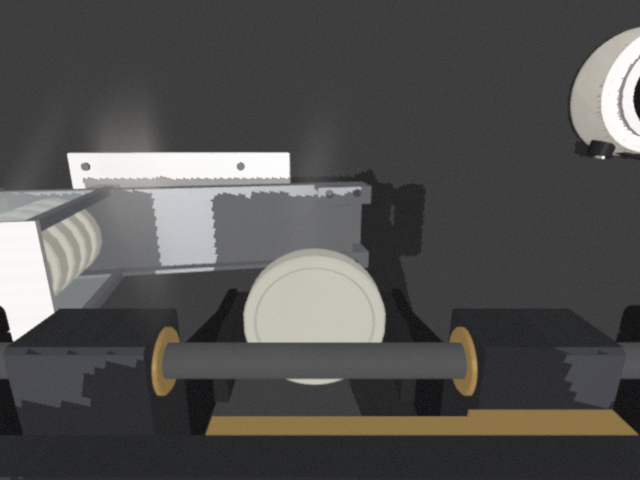

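The lid is held level between the fingers, with its top face centred near (314,320). I'll measure its offset along tool x.

```bash
python3 - <<'E'
from h import *
from scipy.optimize import least_squares
c=cam('wrist'); s=read_state(); T=R.from_quat(s['eef_rot']).as_matrix(); P=cloud(c)-np.array([.0011,-.001,0]); g=c['pixels'].astype(int)
L=(P-s['ee_pos'])@T*1000
m=(np.hypot(L[...,0],L[...,1])<36)&(abs(L[...,2])<9); m[338:]=0
print(m.sum(),np.percentile(L[m][:,2],[2,25,50,75,98]))
k=m&(abs(L[...,2]-np.median(L[m][:,2]))<2.5); k=cv2.morphologyEx(k.astype(np.uint8),cv2.MORPH_OPEN,np.ones((3,3)))
ct=max(cv2.findContours(k,0,1)[0],key=cv2.contourArea)[:,0]; ct=ct[(ct[:,1]<332)]
e=L[ct[:,1],ct[:,0],:2]
f=least_squares(lambda p:np.hypot(e[:,0]-p[0],e[:,1]-p[1])-p[2],[0,0,29.5],loss='soft_l1'); print(f.x)
# level check of the top face
q=L[k>0]; print(np.linalg.lstsq(np.c_[q[:,:2],np.ones(len(q))],q[:,2],rcond=None)[0])
E
```

```text
11300 [-5.427684   -1.83410169 -1.09044015 -0.49560061  6.54454222]
[ 4.97986713e-01 -2.22143618e-02  2.99056228e+01]
[-1.89634552e-02 -9.49052762e-04 -1.03250520e+00]
```

Call:
carry_out(
  moves=[
    [0,0.4,0,0,0,0],
    [0.05,0.8,0,0,0,0],
    [0.05,0.8,0,0,0,0],
    [0.05,0.8,0,0,0,0],
    [0.05,0.8,0,0,0,0],
    [0.05,0.8,0,0,0,0],
    [0.05,0.8,0,0,0,0],
    [0.05,0.8,0,0,0,0],
    [0.05,0.7,0,0,0,0],
    [0.03,0.4,0,0,0,0],
    [0,0.18,0,0,0,0],
    [0,0,0,0,0,0],
    [0,0,0,0,0,0],
  ],
)

```text
time: 35.8
ee_pos: [0.5356, -0.0623, 0.2466]
eef_rot: [0.991, 0.131, 0.0, -0.0]
ft_force: [-0.0, 0.1, -0.2]
width: 0.0582
grip_force: 25.0
```

```bash
python3 - <<'E'
from h import *
c=cam('wrist'); s=read_state(); print(s['ee_pos'])
print('coarse',rim(c,.6235,-.0415,.192,.0275,.006)); print(togo([.6223,-.0404,.201]))
E
```

```text
[ 0.53562409 -0.06232141  0.24667806]
coarse (4396, array([ 0.6237, -0.0413,  0.0282]), array([ 0.6237, -0.0412,  0.1903]), array([0.0559, 0.056 , 0.0085]), np.float64(0.1922))
[2.2344958  0.03584524 1.14262228]
```

Call:
carry_out(
  moves=[
    [0.4,0.01,0,0,0,0],
    [0.7,0.01,0,0,0,0],
    [0.7,0.01,0,0,0,0],
    [0.43,0,0,0,0,0],
    [0,0,0.3,0,0,0],
    [0,0,0.35,0,0,0],
    [0,0,0.1,0,0,0],
    [0,0,0,0,0,0],
    [0,0,0,0,0,0],
  ],
)

```text
time: 36.98
ee_pos: [0.6222, -0.0416, 0.2171]
eef_rot: [0.991, 0.131, 0.0, 0.0]
ft_force: [-0.4, -0.1, -0.8]
width: 0.0582
grip_force: 25.0
```

```bash
python3 - <<'E'
from h import *
print(read_state()['ee_pos'],togo([.6221,-.0403,.201]))
E
```

```text
[ 0.62223455 -0.04156522  0.21708585] [ 0.00463696 -0.03160102  0.40213579]
```

Call:
carry_out(
  moves=[
    [0,-0.03,0.05,0,0,0],
    [0,0,0.1,0,0,0],
    [0,0,0.1,0,0,0],
    [0,0,0.08,0,0,0],
    [0,0,0.05,0,0,0],
    [0,0,0.03,0,0,0],
    [0,0,0,0,0,0],
    [0,0,0,0,0,0],
  ],
)

```text
time: 37.98
ee_pos: [0.6227, -0.0401, 0.2019]
eef_rot: [0.991, 0.131, 0.001, 0.0]
ft_force: [-2.2, 0.3, 9.7]
width: 0.0582
grip_force: 25.0
```

Call:
carry_out(
  moves=[
    [0,0,0,0,0,0],
    [0,0,0,0,0,0],
    [0,0,0,0,0,0],
    [0,0,-0.2,0,0,0],
    [0,0,-0.6,0,0,0],
    [0,0,-0.8,0,0,0],
    [0,0,-0.4,0,0,0],
    [-0.5,0,0,0,0,0],
    [-0.8,0,0,0,0,0],
    [-0.8,0,0,0,0,0],
    [-0.8,0,0,0,0,0],
    [0,0,0,0,0,0],
    [0,0,0,0,0,0],
  ],
  fingers=80,
)

```text
time: 39.6
ee_pos: [0.5102, -0.0702, 0.2802]
eef_rot: [0.991, 0.131, 0.0, 0.0]
ft_force: [-0.0, -0.2, -0.2]
width: 0.0801
grip_force: 0.0
```

```bash
python3 - <<'E'
from h import *
c=cam('wrist'); d=cam('scene'); save(c,'w11'); save(d,'s11')
for q in (c,d):
    P=cloud(q); k=P[(np.hypot(P[...,0]-.6235,P[...,1]+.041)<.04)&(P[...,2]>.19)&(P[...,2]<.23)]; t=k[abs(k[:,2]-.204)<.006]
    print(len(t),np.median(t[:,2]),cv2.minEnclosingCircle(t[:,:2].astype(np.float32)),np.linalg.lstsq(np.c_[t[:,:2]-t[:,:2].mean(0),np.ones(len(t))],t[:,2],rcond=None)[0])
a=cv2.imread('pics/w11.png'); b=cv2.resize(cv2.imread('pics/s11.png')[120:310,290:480],(320,320),interpolation=cv2.INTER_CUBIC)
o=np.zeros((360,800,3),np.uint8); o[:,:480]=cv2.resize(a,(480,360)); o[:320,480:]=b; cv2.imwrite('pics/m11.png',o)
E
```

```text
10439 0.20302321439691656 ((0.6238173246383667, -0.04094604775309563), 0.029686272144317627) [-0.00563815 -0.00263699  0.20308777]
781 0.20285139244444095 ((0.6227262020111084, -0.0378180667757988), 0.03107047639787197) [-0.00938105  0.00278802  0.20286311]
```

View pics/m11.png

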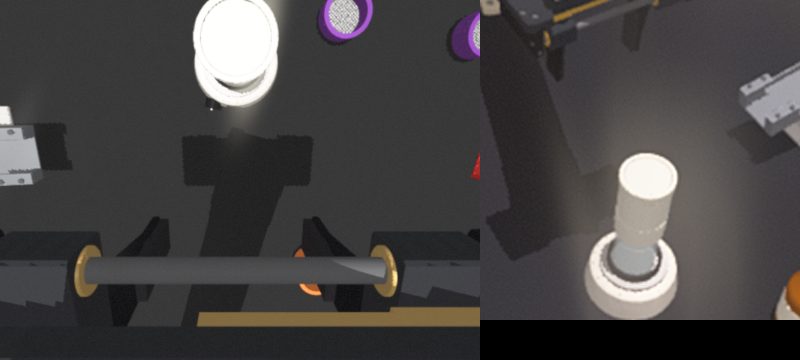

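The stack stands upright with the lid level and its top at 203 mm, against 204 mm expected. The robot is clear, so I'm handing in.

```bash
python3 -c "
from h import *
print(r.close_job())"
```

```text
the job is handed in; nothing more can be done
None
```

The jar, fine strainer, coarse strainer and lid are stacked in order in the shaker's cup, upright and seated by camera (lid top at 203 mm, 204 mm expected), and I handed the job in at about 40 s of the 106 s allowed without going near the tube rack, scanner or bottle.

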